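# Fit a tube cassette to the laundry dosing pump and hold it on prime

### The job

Put the new tube cassette fully home in the open head of the detergent dosing pump and swing the red-handled clamp arm over until it snaps down on the cassette. Only then turn the selector dial clockwise, through both click positions, to the spring-return prime position at its end stop, and finish while still holding it there with the gripper; leave the other things on the worktop alone.

Things in the scene. Friction and masses are not known exactly. Their poses are not given: they have to be found in the camera images.
- dosing_unit: white and grey bench dosing pump standing on the worktop, 210 (its x, depth) x 270 (its y) mm, deck 50 mm above the worktop; it does not move. Origin: centre of its underside; its x points to its back (away from the robot), y to its left, z up. Pump head with the pocket and clamp on the left half, selector dial on the right half
- pocket (a point): centre of the floor of the pump head's rectangular pocket, 54 mm above the worktop; axes as the unit's. The pocket is 75 (x) x 49 (y) mm, 22 mm deep (rim 76 mm above the worktop, 4 mm lead-in chamfer), in a dark steel block 90 x 64 mm: 2.5 mm play each side of the cassette
- cassette_mid (a point): centre of the loose tube cassette, half-way up (27 mm above its underside), about 0.16 kg, standing upright on the worktop right of the pump. Axes: x along its length, y across, z up. Lower body white, 70 (x) x 44 (y) x 24 mm; above it a narrower blue grip 66 (x) x 30 (y) mm, from 24 to 54 mm above the underside, with ribs: pinch that across y. It fits the pocket either way round, length along the unit's x; seated, its top is 108 mm above the worktop
- cassette_foot (a point): centre of the cassette's underside; on the point pocket (27 mm below cassette_mid) when seated
- clamp (a joint): angle of the over-centre clamp arm, rad: 0 = fully open (standing up, leaning back 25 degrees past upright), 1.0 = dead centre, 2.0 = down level on a seated cassette, 2.12 = empty end stop. Spring struts drive it to the open stop below 1.0 and down onto the cassette above 1.0, damped; starting it from open takes about 6 N at the handle, falling to nothing at dead centre; closed, its rubber pad presses the cassette's top with about 13 N
- clamp_hinge (a point): hinge axis of the clamp arm (along the unit's y), 122 mm above the worktop, 60 mm behind the pocket's centre
- clamp_handle (a point): centre of the clamp arm's red cross handle: a 16 mm thick round bar, 60 mm long along the unit's y, 125 mm from the hinge axis. When open it is about 236 mm above the worktop and 112 mm behind the pocket centre; when closed 122 mm up and 65 mm in front of the pocket centre. The arm is a flat bar 14 mm wide, 12 mm thick, from hinge to handle
- dial (a joint): click part of the selector dial's turn, rad, growing clockwise seen from above: 0 = off (red dot; pointer 0.66 rad left of the unit's x), clicks at 0.44 (one dot) and 0.88 (two dots, pointer 0.22 rad right of the unit's x), where this joint ends; each click takes about 0.04 N m to leave
- prime (a joint): the dial's further clockwise turn beyond the second click, rad: 0 = none, 0.44 = prime, at the end stop (yellow arc; pointer 0.66 rad right of the unit's x, 1.32 rad from off). A spring of 0.08 N m, growing to 0.13 at the stop, turns it back to 0 as soon as the dial is let go
- dial_grip (a point): point on the dial's vertical axis, 95 mm above the worktop, in the dial's upright bar grip: 50 mm long along the pointer (this point's x axis, which turns with the dial), 14 mm thick (y), top 113 mm above the worktop, round skirt of 60 mm diameter below 74 mm. Pinch it across its 14 mm
- scrub_brush: wooden scrubbing brush, 61 x 154 x 46 mm, bystander
- tin_1: small tin with a red and white label, 57 mm diameter, 72 mm high, bystander
- pot_2: low round white pot, 84 mm diameter, 27 mm high, bystander
- peg: wooden clothes peg, 72 mm long, bystander

How it is judged:
By the outcome, as a careful person would: the job done as asked, in the order asked, and still so for the second after the job is handed in, while the arm keeps its last pose, push and grip.
It also fails if it takes over 66 s, if anything falls off the work surface, if the arm or the gripper's body presses on something with over 40 N, if the wrist force passes 120 N, or if a joint passes its speed limit or range.

### The arm

A 7-joint arm with a two-finger parallel gripper is mounted at the origin on a cart in front of the work surface, level with it; the furniture and walls round the work are solid. World frame = base frame: x ahead of the robot, y to its left, z up, the work surface at z = 0. Lengths are in m, angles in rad, forces in N, time in s.
With the tool pointing down it reaches from about 0.425 to 0.925 m from the base axis. Payload 6.8 kg.
Tool frame: the origin (TCP) lies midway between the tips of the shut fingers; the grasp point (between the pads) lies 19 mm behind it; z points along the fingers, y is the line along which they close (so a half turn about z gives the same grasp; the last joint's range is limited). The gripper opens to 85 mm and grips with 20 to 120 N. Pads are 22 mm wide; open, the fingers measure 114 mm over their backs; the gripper's body (76 mm by 85 mm) begins 54 mm behind the grasp point. The pads swing forward as they close: fully open they stand 13 mm farther back than shut.
Start: joints at [-1.421, 0.477, 0.022, 1.555, -0.011, 1.109, -0.083], TCP at [0.172, 0.653, 0.231] pointing down, gripper open.
Joint ranges: [-2.96, 2.96], [-0.34, 2.1], [-1.41, 1.46], [0.24, 2.44], [-1.37, 4.51], [0.17, 1.92], [-2.96, 2.96]. Speed limits (rad/s): [2.39, 2.39, 3.14, 3.14, 3.14, 3.14, 3.14].

### API

Orientations are given as a unit quaternion [w, x, y, z].
In Python, from station import * gives the robot as it stands. The module is installed in compiled form; this text tells all that it offers.
- The arm moves only by the shell command python3 -m jog 'ROWS' [OPENING] [FORCE]. ROWS is JSON, a list of rows, each an object of numbers: "x", "y", "z": the shift along the tool's x, y, z in m; "ax", "ay", "az": the turn, a rotation vector about the tool's x, y, z in rad. In form: [{"x": .., "y": .., "z": .., "ax": .., "ay": .., "az": ..}, ...]. A call has 1 to 12 rows; each row is the pose to reach, as a shift and turn from the pose commanded when the call began, along the tool's axes at that moment; what a row does not reach only later rows make up. A row lasts 1/10 s, in which the tool goes at most 50 mm and 8.59 degrees, less where a joint would pass 70% of its speed; a pose out of reach is approached as far as the arm can. A call with a gripper value outside its range is refused whole. OPENING is the opening, from 0 (shut) to 1 (fully open), set as the call begins (- or left out, the last holds). The fingers move at their own pace and stop on an object; FORCE is the grip in N (left out, the last holds). Time passes only in rows, so rows that repeat a pose let the fingers close. It gives the time, the measured TCP pose, the force, the opening and the grip force at its end, in the units of the state.
- get_obs(): the state, without advancing time (a new reading comes with each control period).
- read_camera(name): name is "scene" or "top"; returns the picture (400x640x3 uint8, red, green, blue); there is no depth.
- camera_params(name): a dict with "K" (3x3 intrinsics, pixels), "D" ([k1, k2, p1, p2, k3] as OpenCV has them; the pictures are not rectified), "origin" and "attitude" of the camera in the world. Camera axes: x right, y up, looking along -z (the intrinsics and any distortion apply to the point x, -y, -z); pixel columns grow to the right and rows downward; lengths in m; the calibration is good to about 2 mm. A picture is of the moment at which its call begins. camera_params takes no time and is no camera call.
- hand_in(): hands the job in; it is judged then, once.
The state is a dict: "t": time; "q": joint angles; "joint_vel": joint speeds; "joint_torque": joint torques, N m; "eef_pos": TCP position; "tool_rot": TCP orientation; "contact_force": force on the tool from outside, world axes, zero at the start; "torque": the same for the moment, N m; "gripper_width": opening from 0.0 (shut) to 1.0 (fully open); "grasp_force": force on a finger pad.
Only numpy, scipy, OpenCV 4.12 (cv2) and the standard library are available. Lean on these libraries where they do the work, as an engineer would, in place of code of your own. Each camera call takes 0.05 s, during which the arm holds its last target. There are 200 camera calls.

## Working session

There is one attempt and no reset: what is moved stays moved. The work goes in short steps, Python scripts to look and compute and a shell command to move; the robot and the scene stay as the last step left them, time stands still between calls to the robot, and variables do not carry over. Pictures are saved under pics/ and viewed, at most 12 in all, crops included, and the job is handed in when it is done.

```bash
mkdir -p pics
cat > h.py <<'E'
from station import *
import numpy as np, cv2
from scipy.spatial.transform import Rotation as R
def cam(n):
    p=camera_params(n); return p
def att(p):
    a=np.array(p["attitude"],float)
    return a if a.shape==(3,3) else R.from_quat(a,scalar_first=True).as_matrix()
def ray(n,uv):
    p=cam(n); u=cv2.undistortPoints(np.array(uv,float).reshape(-1,1,2),np.array(p["K"],float),np.array(p["D"],float)).reshape(-1,2)
    d=np.c_[u[:,0],-u[:,1],-np.ones(len(u))]@att(p).T
    return np.array(p["origin"],float),d
def onz(n,uv,z):
    o,d=ray(n,uv); return o+d*((z-o[2])/d[:,2])[:,None]
def proj(n,P):
    p=cam(n); c=(np.array(P,float).reshape(-1,3)-np.array(p["origin"]))@att(p)
    return cv2.projectPoints(np.c_[c[:,0],-c[:,1],-c[:,2]],np.zeros(3),np.zeros(3),np.array(p["K"],float),np.array(p["D"],float))[0].reshape(-1,2)
def snap(n,f):
    im=read_camera(n); cv2.imwrite("pics/"+f,im[:,:,::-1]); return im
def pose():
    s=get_obs(); return np.array(s["eef_pos"]),R.from_quat(s["tool_rot"],scalar_first=True)
def totool(P):
    p,r=pose(); return r.inv().apply(np.array(P)-p)
E
python3 - <<'E'
from h import *
np.set_printoptions(precision=4,suppress=True)
for n in("scene","top"):
    snap(n,n+"0.png"); p=camera_params(n); print(n,p)
s=get_obs(); print(s); print(pose()[1].as_matrix())
E
```

```text
scene {'K': array([[360.9568,   0.    , 318.9261],
       [  0.    , 360.9568, 202.3374],
       [  0.    ,   0.    ,   1.    ]]), 'D': array([-0.03,  0.  ,  0.  ,  0.  ,  0.  ]), 'origin': array([0.0893, 1.0078, 0.5814]), 'attitude': array([-0.219 , -0.1422,  0.5209,  0.8127])}
top {'K': array([[482.2906,   0.    , 318.2145],
       [  0.    , 482.2906, 198.3481],
       [  0.    ,   0.    ,   1.    ]]), 'D': array([-0.0051,  0.    ,  0.    ,  0.    ,  0.    ]), 'origin': array([0.3536, 0.2223, 1.479 ]), 'attitude': array([ 0.7059,  0.0602, -0.0633, -0.7029])}
{'t': 0.1, 'q': array([-1.4211,  0.4777,  0.0224,  1.5563, -0.0115,  1.1093, -0.0831]), 'joint_vel': array([-0.0005, -0.0037, -0.0005, -0.002 , -0.0002,  0.0004, -0.0007]), 'joint_torque': array([  0.0043, -59.7757,   1.6135, -28.1953,   0.0129,   0.005 ,
        -0.    ]), 'eef_pos': array([0.172 , 0.6522, 0.2304]), 'tool_rot': array([-0.0001,  0.1286,  0.9917, -0.0008]), 'contact_force': array([-0.508 , -0.3741,  0.1262]), 'torque': array([-0.039 ,  0.0191,  0.0124]), 'grasp_force': 0.0, 'gripper_width': 0.9981120744121931}
[[-0.9669  0.255  -0.0003]
 [ 0.255   0.9669 -0.0016]
 [-0.0001 -0.0017 -1.    ]]
```

View pics/scene0.png

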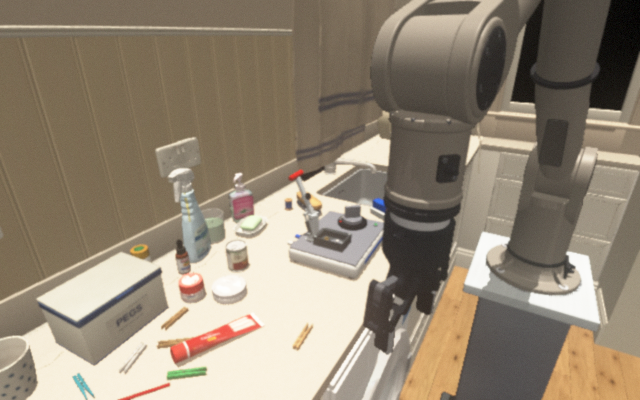

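View pics/top0.png

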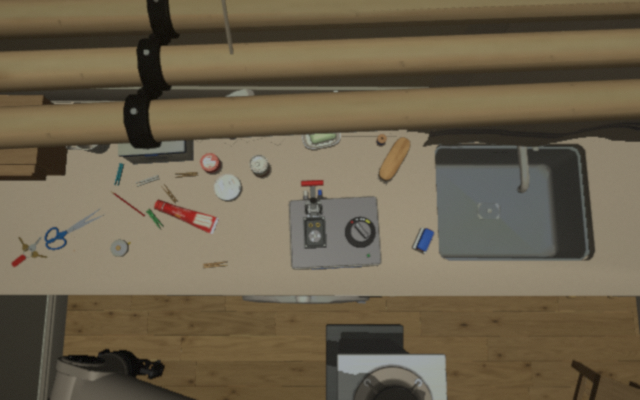

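The scene view shows the pump at about (340,240) with the red handle at (297,175). In the top view the unit is at (335,232), the red handle at (313,183), the dial at (360,232) and the blue cassette at (425,240). I'll take an enlarged crop and measure with masks.

Run:
```python
from h import *
np.set_printoptions(precision=4,suppress=True)
im=cv2.imread("pics/top0.png"); c=im[170:290,270:450]; cv2.imwrite("pics/crop0.png",cv2.resize(c,None,fx=4.4,fy=4.4,interpolation=cv2.INTER_CUBIC))
hsv=cv2.cvtColor(im,cv2.COLOR_BGR2HSV)
def mk(lo,hi,box):
    m=cv2.inRange(hsv,lo,hi); z=np.zeros_like(m); x0,y0,x1,y1=box; z[y0:y1,x0:x1]=m[y0:y1,x0:x1]; return z
b=mk((105,120,50),(130,255,255),(405,220,445,260))
pts=np.argwhere(b)[:,::-1]; r=cv2.minAreaRect(pts.astype(np.float32)); print("blue",len(pts),r)
print(onz("top",cv2.boxPoints(r),0.054), onz("top",[r[0]],0.054))
rd=mk((0,150,80),(8,255,255),(295,172,330,195))|mk((172,150,80),(180,255,255),(295,172,330,195))
pts=np.argwhere(rd)[:,::-1]; r=cv2.minAreaRect(pts.astype(np.float32)); print("red",len(pts),r,onz("top",cv2.boxPoints(r),.236),onz("top",[r[0]],.236))
```

```text
blue 192 ((424.8969421386719, 239.23196411132812), (9.341184616088867, 20.408458709716797), 23.96249008178711)
[[ 0.4618 -0.074   0.054 ]
 [ 0.5172 -0.1004  0.054 ]
 [ 0.506  -0.1254  0.054 ]
 [ 0.4507 -0.0989  0.054 ]] [[ 0.4838 -0.0996  0.054 ]]
red 91 ((312.0, 183.0), (4.0, 20.0), 90.0) [[0.6193 0.2602 0.236 ]
 [0.6196 0.2076 0.236 ]
 [0.6088 0.2075 0.236 ]
 [0.6086 0.2601 0.236 ]] [[0.6141 0.2339 0.236 ]]
```

View pics/crop0.png

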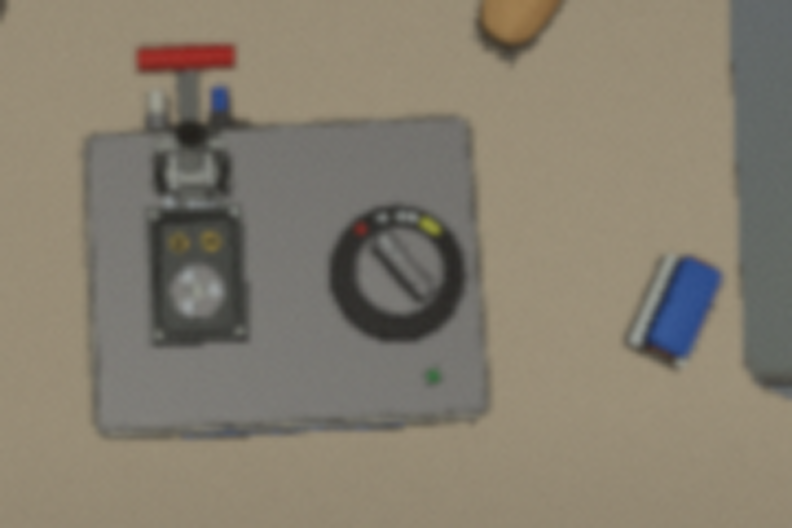

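The crop shows the pump deck with corners at about (85,133), (470,117), (490,412), (98,437). The dark pocket block spans (150,207)–(247,342), the dial skirt is centred at (397,273) and set to off (red), and the blue grip runs from (697,257) to (665,360).

Run:
```python
from h import *
np.set_printoptions(precision=4,suppress=True)
f=lambda L:np.array(L)/4.4+[269.6,169.6]  # resize half-pixel approx
def fit(L,z,n):
    P=onz("top",f(L),z); c=P.mean(0); print(n,c,"edges",[round(float(np.linalg.norm(P[i]-P[i-1])),4) for i in range(len(P))])
    dx=(P[0]+P[1]-P[2]-P[3])[:2]; dy=(P[0]+P[3]-P[1]-P[2])[:2]
    print("  yaw from x",np.degrees(np.arctan2(dx[1],dx[0])),"from y",np.degrees(np.arctan2(-dy[0],dy[1]))); return c
fit([(85,133),(470,117),(490,412),(98,437)],.05,"deck")
fit([(150,207),(241,204),(248,340),(155,344)],.076,"block")
print("dial skirt",onz("top",f([(397,273)]),.074))
print("dial inner bar",onz("top",f([(404,267)]),.113))
```

```text
deck [0.5057 0.1676 0.05  ] edges [0.2059, 0.2637, 0.2006, 0.2623]
  yaw from x 3.03847258204867 from y 3.2575229909284222
block [0.5024 0.2266 0.076 ] edges [0.0912, 0.0607, 0.0906, 0.0614]
  yaw from x 2.798451656460202 from y 2.4281934273619394
dial skirt [[0.5034 0.0947 0.074 ]]
dial inner bar [[0.5032 0.0936 0.113 ]]
```

```bash
python3 -m jog '[{"z":-0.02},{"x":-0.02,"y":-0.015,"z":-0.05},{"x":-0.045,"y":-0.04,"z":-0.07},{"x":-0.075,"y":-0.065,"z":-0.08},{"x":-0.105,"y":-0.095,"z":-0.08},{"x":-0.135,"y":-0.12,"z":-0.08},{"x":-0.165,"y":-0.15,"z":-0.08},{"x":-0.195,"y":-0.18,"z":-0.08},{"x":-0.225,"y":-0.205,"z":-0.08},{"x":-0.255,"y":-0.235,"z":-0.08},{"x":-0.28,"y":-0.265,"z":-0.08},{"x":-0.305,"y":-0.295,"z":-0.08}]' 1 50
python3 - <<'E'
from h import *
np.set_printoptions(precision=4,suppress=True)
im=cv2.imread("pics/top0.png").astype(float)
c=im[225:255,408:442]; s=np.clip(c[:,:,0]-np.maximum(c[:,:,2],c[:,:,1])-15,0,60)
v,u=np.mgrid[225:255,408:442]; w=s.ravel(); P=onz("top",np.c_[u.ravel(),v.ravel()],.054)[:,:2]
m=(P*w[:,None]).sum(0)/w.sum(); C=((P-m).T*w)@(P-m)/w.sum(); e,V=np.linalg.eigh(C)
print(m,np.degrees(np.arctan2(V[1,1],V[0,1])),np.sqrt(12*e))
print(totool([.484,-.1,.30]),get_obs()["eef_pos"])
E
```

```text
[ 0.4835 -0.1003] 154.56382807500702 [0.0268 0.0615]
[-0.4935 -0.6479 -0.0684] [0.172  0.6522 0.2304]validation failed for argument at $[0]...
```

```bash
python3 -m jog '[{"x":0,"y":0,"z":-0.02,"ax":0,"ay":0,"az":0},{"x":-0.02,"y":-0.015,"z":-0.05,"ax":0,"ay":0,"az":0},{"x":-0.045,"y":-0.04,"z":-0.07,"ax":0,"ay":0,"az":0},{"x":-0.075,"y":-0.065,"z":-0.08,"ax":0,"ay":0,"az":0},{"x":-0.105,"y":-0.095,"z":-0.08,"ax":0,"ay":0,"az":0},{"x":-0.135,"y":-0.12,"z":-0.08,"ax":0,"ay":0,"az":0},{"x":-0.165,"y":-0.15,"z":-0.08,"ax":0,"ay":0,"az":0},{"x":-0.195,"y":-0.18,"z":-0.08,"ax":0,"ay":0,"az":0},{"x":-0.225,"y":-0.205,"z":-0.08,"ax":0,"ay":0,"az":0},{"x":-0.255,"y":-0.235,"z":-0.08,"ax":0,"ay":0,"az":0},{"x":-0.28,"y":-0.265,"z":-0.08,"ax":0,"ay":0,"az":0},{"x":-0.305,"y":-0.295,"z":-0.08,"ax":0,"ay":0,"az":0}]' 1 50
python3 -c "
from h import *
print(totool([.4835,-.1003,.20]),pose()[1].as_matrix().round(3),get_obs()['t'])"
```

```text
t: 1.3
eef_pos: [0.3922, 0.2878, 0.311]
tool_rot: [-0.0, 0.129, 0.992, -0.0]
contact_force: [0.2, -0.4, 0.4]
gripper_width: 1.0
grasp_force: 0.0
[-0.18742826 -0.35192434  0.11109872] [[-0.967  0.255 -0.   ]
 [ 0.255  0.967 -0.   ]
 [ 0.    -0.    -1.   ]] 1.3
```

```bash
python3 -m jog '[{"x":-0.018,"y":-0.034,"z":0,"ax":0,"ay":0,"az":0.02},{"x":-0.038,"y":-0.070,"z":0,"ax":0,"ay":0,"az":0.04},{"x":-0.058,"y":-0.108,"z":0,"ax":0,"ay":0,"az":0.06},{"x":-0.078,"y":-0.146,"z":0,"ax":0,"ay":0,"az":0.08},{"x":-0.098,"y":-0.184,"z":0,"ax":0,"ay":0,"az":0.10},{"x":-0.118,"y":-0.222,"z":0,"ax":0,"ay":0,"az":0.12},{"x":-0.138,"y":-0.26,"z":0,"ax":0,"ay":0,"az":0.14},{"x":-0.158,"y":-0.298,"z":0.01,"ax":0,"ay":0,"az":0.16},{"x":-0.174,"y":-0.328,"z":0.03,"ax":0,"ay":0,"az":0.185},{"x":-0.184,"y":-0.346,"z":0.06,"ax":0,"ay":0,"az":0.185},{"x":-0.187,"y":-0.352,"z":0.09,"ax":0,"ay":0,"az":0.185},{"x":-0.187,"y":-0.352,"z":0.11,"ax":0,"ay":0,"az":0.185}]'
python3 -c "
from h import *
snap('scene','s1.png')
cv2.imwrite('pics/s1c.png',cv2.resize(cv2.imread('pics/s1.png')[130:280,270:470],None,fx=4,fy=4,interpolation=cv2.INTER_CUBIC))
print(totool([.4835,-.1003,.027]),pose(),proj('scene',[.4835,-.1003,.054]))"
```

```text
t: 2.5
eef_pos: [0.4817, -0.0999, 0.1993]
tool_rot: [-0.001, 0.221, 0.975, -0.001]
contact_force: [0.5, 0.1, 1.0]
gripper_width: 0.999
grasp_force: 0.0
[-0.0047238   0.00059735  0.1698624 ] (array([ 0.48009157, -0.09868887,  0.19688729]), Rotation.from_matrix(array([[-9.02979842e-01,  4.29632886e-01, -6.55656545e-03],
                            [ 4.29646228e-01,  9.02997016e-01, -7.12175941e-04],
                            [ 5.61458483e-03, -3.46008413e-03, -9.99978252e-01]]))) [[381.29149475 201.50300461]]
```

View pics/s1c.png

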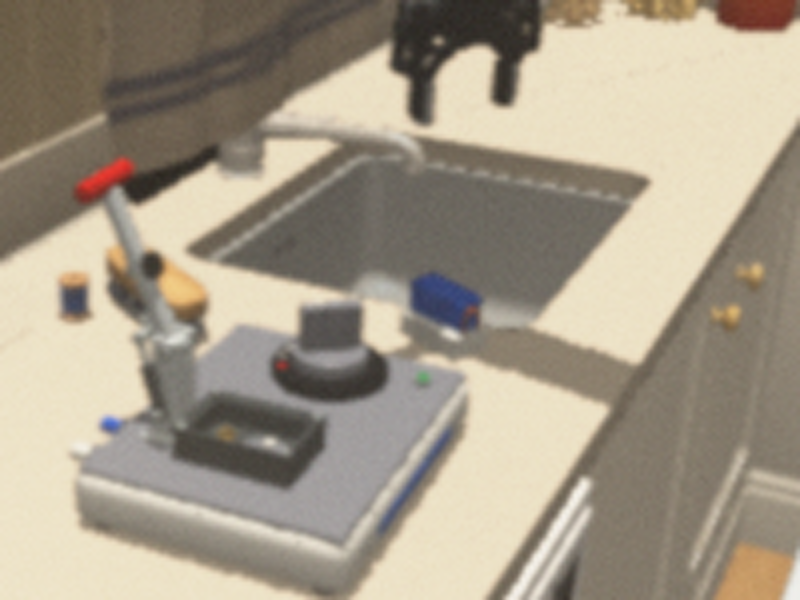

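The crop shows the cassette's blue top at about (447,298), close to the position predicted from the top view. The gripper hangs above it, and the pocket is open with the clamp up. I'll descend.

```bash
python3 -m jog '[{"x":0,"y":0,"z":0.01,"ax":0,"ay":0,"az":0},{"x":0,"y":0,"z":0.035,"ax":0,"ay":0,"az":0},{"x":0,"y":0,"z":0.065,"ax":0,"ay":0,"az":0},{"x":0,"y":0,"z":0.09,"ax":0,"ay":0,"az":0},{"x":0,"y":0,"z":0.115,"ax":0,"ay":0,"az":0},{"x":0,"y":0,"z":0.135,"ax":0,"ay":0,"az":0},{"x":0,"y":0,"z":0.15,"ax":0,"ay":0,"az":0},{"x":0,"y":0,"z":0.16,"ax":0,"ay":0,"az":0},{"x":0,"y":0,"z":0.168,"ax":0,"ay":0,"az":0},{"x":0,"y":0,"z":0.171,"ax":0,"ay":0,"az":0},{"x":0,"y":0,"z":0.171,"ax":0,"ay":0,"az":0}]'
python3 -c "
from h import *
print(totool([.4835,-.1003,.028]),pose()[0],pose()[1].as_matrix().round(3))"
```

```text
t: 3.65
eef_pos: [0.4831, -0.0983, 0.0305]
tool_rot: [0.0, 0.22, 0.976, 0.0]
contact_force: [-0.2, 0.1, 0.2]
gripper_width: 0.998
grasp_force: 0.0
[-0.00117908 -0.00164432  0.00245625] [ 0.48313808 -0.09830935  0.03045632] [[-0.904  0.428  0.   ]
 [ 0.428  0.904  0.   ]
 [-0.     0.    -1.   ]]
```

```bash
python3 -m jog '[{"x":0,"y":-0.001,"z":0,"ax":0,"ay":0,"az":0},{"x":0,"y":-0.001,"z":0,"ax":0,"ay":0,"az":0},{"x":0,"y":-0.001,"z":0,"ax":0,"ay":0,"az":0},{"x":0,"y":-0.001,"z":0,"ax":0,"ay":0,"az":0},{"x":0,"y":-0.001,"z":0,"ax":0,"ay":0,"az":0},{"x":0,"y":-0.001,"z":0,"ax":0,"ay":0,"az":0},{"x":0,"y":-0.001,"z":0,"ax":0,"ay":0,"az":0},{"x":0,"y":-0.001,"z":0,"ax":0,"ay":0,"az":0},{"x":0,"y":-0.001,"z":0,"ax":0,"ay":0,"az":0},{"x":0,"y":-0.001,"z":0,"ax":0,"ay":0,"az":0}]' 0 50
python3 -c "
from h import *
print(pose()[0],pose()[1].as_matrix().round(3))"
```

```text
t: 4.65
eef_pos: [0.4827, -0.0993, 0.0307]
tool_rot: [0.0, 0.22, 0.976, 0.0]
contact_force: [-0.6, -0.2, 6.0]
gripper_width: 0.338
grasp_force: 50.1
[ 0.48269936 -0.09933532  0.03068687] [[-0.904  0.429  0.001]
 [ 0.429  0.904  0.   ]
 [-0.     0.    -1.   ]]
```

```bash
python3 -m jog '[{"x":0,"y":0,"z":-0.01,"ax":0,"ay":0,"az":0},{"x":0,"y":0,"z":-0.04,"ax":0,"ay":0,"az":0},{"x":0,"y":0,"z":-0.08,"ax":0,"ay":0,"az":0},{"x":0,"y":0,"z":-0.12,"ax":0,"ay":0,"az":0},{"x":0.005,"y":0.015,"z":-0.15,"ax":0,"ay":0,"az":-0.03},{"x":0.02,"y":0.05,"z":-0.17,"ax":0,"ay":0,"az":-0.08},{"x":0.034,"y":0.085,"z":-0.18,"ax":0,"ay":0,"az":-0.14},{"x":0.048,"y":0.12,"z":-0.18,"ax":0,"ay":0,"az":-0.20},{"x":0.062,"y":0.155,"z":-0.18,"ax":0,"ay":0,"az":-0.26},{"x":0.076,"y":0.19,"z":-0.18,"ax":0,"ay":0,"az":-0.32},{"x":0.09,"y":0.225,"z":-0.18,"ax":0,"ay":0,"az":-0.38},{"x":0.104,"y":0.26,"z":-0.18,"ax":0,"ay":0,"az":-0.44}]'
python3 -m jog '[{"x":0.003,"y":0.015,"z":0,"ax":0,"ay":0,"az":-0.03},{"x":0,"y":0.03,"z":0,"ax":0,"ay":0,"az":-0.05},{"x":0,"y":0.04,"z":0.01,"ax":0,"ay":0,"az":-0.05},{"x":0,"y":0.043,"z":0.02,"ax":0,"ay":0,"az":-0.05},{"x":0,"y":0.043,"z":0.02,"ax":0,"ay":0,"az":-0.05},{"x":0,"y":0.043,"z":0.02,"ax":0,"ay":0,"az":-0.05}]'
python3 -c "
from h import *
snap('scene','s2.png'); snap('top','t2.png')
a=cv2.imread('pics/s2.png')[130:270,270:410]; b=cv2.imread('pics/t2.png')[160:280,260:400]
k=dict(fx=4,fy=4,interpolation=cv2.INTER_CUBIC)
a=cv2.resize(a[:,:],None,**k)
cv2.imwrite('pics/s2c.png',a); cv2.imwrite('pics/t2c.png',cv2.resize(b,None,**k))
print(totool([.5024,.2266,.21]),pose()[0],pose()[1].as_matrix().round(3))"
```

```text
t: 5.85
eef_pos: [0.4993, 0.1814, 0.2106]
tool_rot: [-0.0, 0.0, 1.0, -0.0]
contact_force: [0.8, -1.0, -2.0]
gripper_width: 0.343
grasp_force: 49.8
t: 6.45
eef_pos: [0.4998, 0.2216, 0.1897]
tool_rot: [-0.001, -0.023, 1.0, -0.001]
contact_force: [1.3, -0.2, -2.5]
gripper_width: 0.341
grasp_force: 49.9
[-0.0023056   0.00438926 -0.01959409] [0.50029797 0.22210484 0.19040702] [[-0.999 -0.045  0.   ]
 [-0.045  0.999 -0.   ]
 [-0.    -0.    -1.   ]]
```

View pics/s2c.png

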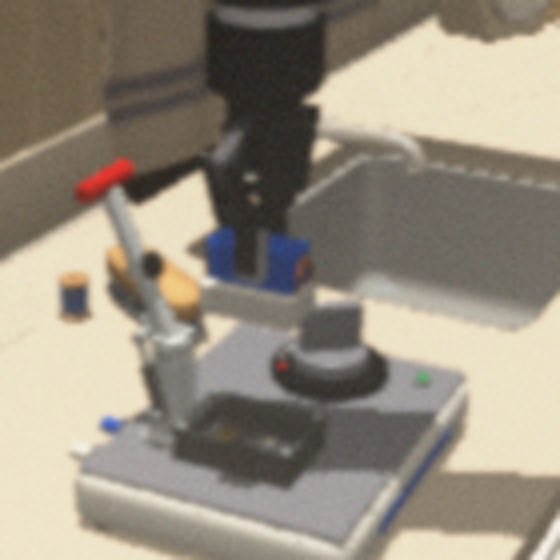

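The cassette hangs upright in the fingers, with the white body's near bottom corners at about (200,308) and (310,325) in the crop. The pocket block's rim corners are at about (176,432), (292,458), (326,412) and (212,394). I'll check the cassette's offset in the hand and the pocket position from this second view.

Run:
```python
from h import *
np.set_printoptions(precision=4,suppress=True)
im=cv2.imread("pics/s2.png").astype(int); 
f=lambda L:np.array(L)/4+[269.6,129.6]
P=onz("scene",f([(176,432),(292,458),(326,412),(212,394)]),.076); print(P.mean(0),P)
# held blue grip near face: columns at blue ends
hsv=cv2.cvtColor(im.astype(np.uint8),cv2.COLOR_BGR2HSV)
b=cv2.inRange(hsv,(105,120,40),(130,255,255)); b[:180]=0;b[210:]=0;b[:,:315]=0;b[:,355:]=0
q=np.argwhere(b)[:,::-1]; print("blue",q.min(0),q.max(0))
p,r=pose()
def ony(uv,y):
    o,d=ray("scene",uv); return o+d*((y-o[1])/d[:,1])[:,None]
print("white",ony(f([(200,308),(308,323)]),p[1]+.022))
for x in (-.035,.035):
    print("pred white bottom corner crop",(proj("scene",p+r.apply([x,.022,.0307]))-[269.6,129.6])*4)
# brightness profile just along the white's near face in the image
for y in (200,203,206): print(y,im[y,315:352].sum(1)//3)
```

```text
[0.5014 0.2298 0.076 ] [[0.5408 0.2664 0.076 ]
 [0.4556 0.2571 0.076 ]
 [0.463  0.1892 0.076 ]
 [0.5463 0.2065 0.076 ]]
blue [322 187] [345 201]
white [[0.5343 0.2441 0.1634]
 [0.4532 0.2441 0.1717]]
pred white bottom corner crop [[198.9143 313.7567]]
pred white bottom corner crop [[293.328  334.8474]]
200 [185 180 179 179 189 210 222 215 191 146 121 103  98  98  95  90  88  89
  92  92  87  76  70  72  69  76  70  64  69  70  75  84  97 102 103 100
 100]
203 [188 187 185 178 162 139 131 122 118 118 118 121 124 123 128 128 134 137
 134 129 130 130 127 120 111 107 101 100 101 108 115 118 119 143 190 210
 211]
206 [135 129 120 106 109 116 118 120 117 118 116 120 118 115 117 119 119 119
 116 116 118 118 119 119 121 122 122 121 117 112 115 111 112 124 148 158
 152]
```

View pics/t2c.png

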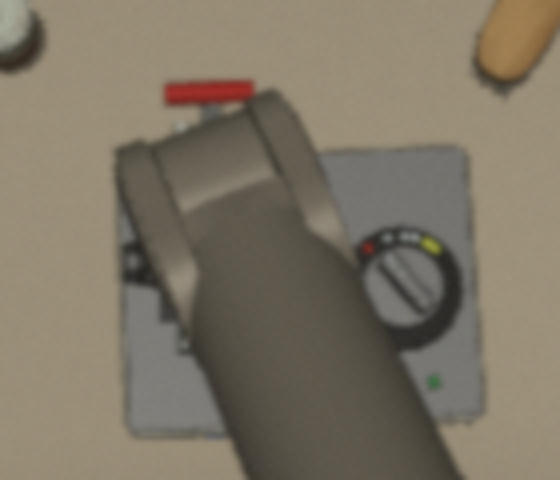

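The top view is blocked by the forearm, so it only confirms that the dial at (405,287) and the handle are still in place. The scene view will give the cassette's offset along its length.

Run:
```python
from h import *
np.set_printoptions(precision=1,suppress=True)
im=cv2.imread("pics/s2.png").astype(int)
p,r=pose()
def sil(hx,hy,z0,z1,dx):
    C=[[dx+a*hx,b*hy,z] for a in(-1,1) for b in(-1,1) for z in(z0,z1)]
    q=proj("scene",p+r.apply(C)); return q.min(0),q.max(0)
for dx in(-.005,0,.005): print(dx,"grip",sil(.033,.015,-.0233,.0067,dx),"white",sil(.035,.022,.0067,.0307,dx))
for y in (190,193,196): print(y,[tuple(map(int,t)) for t in im[y,318:326]],[tuple(map(int,t)) for t in im[y,342:352]])
for y in (201,203): print(y,[tuple(map(int,t)) for t in im[y,314:324]],[tuple(map(int,t)) for t in im[y,342:352]])
```

```text
-0.005 grip (array([319.5, 184.8]), array([346.7, 203.5])) white (array([317.7, 193.9]), array([348.1, 212.9]))
0 grip (array([321.2, 185.1]), array([348.5, 203.9])) white (array([319.3, 194.2]), array([349.9, 213.3]))
0.005 grip (array([322.8, 185.4]), array([350.2, 204.3])) white (array([321. , 194.5]), array([351.6, 213.7]))
190 [(137, 161, 179), (111, 132, 145), (93, 105, 116), (108, 91, 91), (133, 81, 66), (139, 77, 56), (129, 73, 55), (117, 67, 51)] [(116, 70, 57), (111, 68, 58), (118, 78, 63), (125, 84, 65), (116, 86, 70), (95, 86, 83), (87, 89, 93), (86, 96, 98), (88, 94, 98), (86, 94, 98)]
193 [(108, 128, 140), (97, 112, 123), (85, 98, 107), (84, 78, 84), (97, 67, 61), (109, 67, 55), (106, 62, 49), (99, 60, 50)] [(119, 67, 52), (114, 63, 48), (109, 66, 56), (97, 64, 63), (87, 70, 72), (84, 80, 86), (88, 92, 95), (87, 93, 97), (88, 93, 98), (91, 98, 101)]
196 [(197, 225, 235), (188, 216, 231), (168, 193, 213), (123, 134, 149), (107, 83, 86), (110, 69, 58), (107, 62, 51), (100, 61, 51)] [(96, 61, 48), (95, 63, 66), (81, 74, 98), (64, 73, 104), (60, 68, 91), (59, 68, 81), (74, 82, 88), (84, 92, 98), (90, 98, 101), (91, 99, 100)]
201 [(131, 202, 240), (128, 201, 238), (127, 196, 237), (124, 193, 235), (120, 182, 227), (135, 177, 208), (160, 183, 197), (180, 195, 204), (171, 185, 193), (155, 165, 171)] [(99, 62, 55), (82, 64, 64), (75, 71, 81), (93, 92, 100), (101, 105, 114), (104, 115, 124), (107, 118, 128), (120, 136, 145), (123, 139, 150), (117, 132, 143)]
203 [(133, 200, 239), (128, 199, 238), (127, 198, 237), (124, 195, 236), (120, 186, 230), (119, 166, 203), (119, 141, 159), (120, 133, 141), (113, 125, 130), (110, 120, 126)] [(109, 97, 96), (103, 99, 103), (99, 107, 118), (104, 117, 126), (109, 119, 126), (111, 121, 127), (129, 146, 155), (169, 194, 209), (187, 215, 230), (188, 216, 229)]
```

```bash
python3 -m jog '[{"x":-0.001,"y":0.006,"z":0.01,"ax":0,"ay":0,"az":0},{"x":-0.001,"y":0.006,"z":0.03,"ax":0,"ay":0,"az":0},{"x":-0.001,"y":0.006,"z":0.05,"ax":0,"ay":0,"az":0},{"x":-0.001,"y":0.006,"z":0.065,"ax":0,"ay":0,"az":0},{"x":-0.001,"y":0.006,"z":0.073,"ax":0,"ay":0,"az":0},{"x":-0.001,"y":0.006,"z":0.078,"ax":0,"ay":0,"az":0},{"x":-0.001,"y":0.006,"z":0.082,"ax":0,"ay":0,"az":0},{"x":-0.001,"y":0.006,"z":0.085,"ax":0,"ay":0,"az":0},{"x":-0.001,"y":0.006,"z":0.088,"ax":0,"ay":0,"az":0},{"x":-0.001,"y":0.006,"z":0.09,"ax":0,"ay":0,"az":0}]'
python3 -c "
from h import *
snap('scene','s3.png')
cv2.imwrite('pics/s3c.png',cv2.resize(cv2.imread('pics/s3.png')[150:270,270:410],None,fx=5,fy=5,interpolation=cv2.INTER_CUBIC))
print(pose()[0],get_obs()['contact_force'])"
```

```text
t: 7.55
eef_pos: [0.5009, 0.2294, 0.1004]
tool_rot: [0.0, -0.024, 1.0, 0.0]
contact_force: [0.6, 0.3, -1.0]
gripper_width: 0.342
grasp_force: 49.9
[0.5006744  0.22931341 0.10011468] [ 0.0116824  -0.27044923 -1.63126404]
```

View pics/s3c.png

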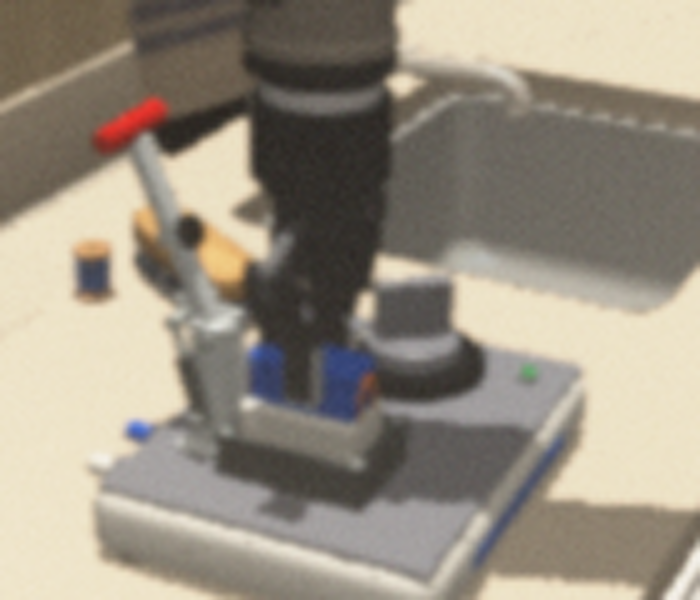

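The cassette's white body is already about 7 mm inside the rim (block at (300,465)) and there is no contact force. I'll lower it the rest of the way.

```bash
python3 -m jog '[{"x":0,"y":0,"z":0.003,"ax":0,"ay":0,"az":0},{"x":0,"y":0,"z":0.006,"ax":0,"ay":0,"az":0},{"x":0,"y":0,"z":0.009,"ax":0,"ay":0,"az":0},{"x":0,"y":0,"z":0.012,"ax":0,"ay":0,"az":0},{"x":0,"y":0,"z":0.014,"ax":0,"ay":0,"az":0},{"x":0,"y":0,"z":0.0155,"ax":0,"ay":0,"az":0},{"x":0,"y":0,"z":0.0165,"ax":0,"ay":0,"az":0},{"x":0,"y":0,"z":0.017,"ax":0,"ay":0,"az":0}]'
```

```text
t: 8.4
eef_pos: [0.5006, 0.2292, 0.0847]
tool_rot: [-0.0, -0.023, 1.0, 0.0]
contact_force: [-7.2, -2.8, 20.1]
gripper_width: 0.34
grasp_force: 52.7
```

```bash
python3 -m jog '[{"x":0,"y":0,"z":0,"ax":0,"ay":0,"az":0},{"x":0,"y":0,"z":0,"ax":0,"ay":0,"az":0},{"x":0,"y":0,"z":0,"ax":0,"ay":0,"az":0},{"x":0,"y":0,"z":0,"ax":0,"ay":0,"az":0},{"x":0,"y":0,"z":-0.02,"ax":0,"ay":0,"az":0},{"x":0,"y":0,"z":-0.05,"ax":0,"ay":0,"az":0},{"x":0,"y":0,"z":-0.09,"ax":0,"ay":0,"az":0},{"x":0,"y":0,"z":-0.13,"ax":0,"ay":0,"az":0},{"x":0,"y":0,"z":-0.17,"ax":0,"ay":0,"az":0},{"x":0,"y":0,"z":-0.2,"ax":0,"ay":0,"az":0},{"x":0,"y":0,"z":-0.22,"ax":0,"ay":0,"az":0},{"x":0,"y":0,"z":-0.22,"ax":0,"ay":0,"az":0}]' 0.6
python3 -c "
from h import *
np.set_printoptions(precision=4,suppress=True)
im=snap('scene','s4.png')[:,:,::-1].copy()
cv2.imwrite('pics/s4c.png',cv2.resize(im[150:270,270:410],None,fx=5,fy=5,interpolation=cv2.INTER_CUBIC))
h=cv2.cvtColor(im,cv2.COLOR_BGR2HSV); m=cv2.inRange(h,(0,170,90),(8,255,255))|cv2.inRange(h,(173,170,90),(180,255,255)); m[:150]=0;m[200:]=0;m[:,:280]=0;m[:,310:]=0
q=np.argwhere(m)[:,::-1]; print(q.min(0),q.max(0),q.mean(0),onz('scene',[q.mean(0)],.236))
print(pose()[0],pose()[1].as_matrix().round(3))"
```

```text
t: 9.6
eef_pos: [0.5022, 0.2299, 0.3064]
tool_rot: [0.002, -0.024, 1.0, 0.002]
contact_force: [0.4, 0.1, -0.6]
gripper_width: 0.601
grasp_force: 0.0
[290 170] [302 178] [296.0351 174.1228] [[0.6193 0.2274 0.236 ]]
[0.5013 0.2295 0.3043] [[-0.999 -0.047  0.002]
 [-0.047  0.999  0.002]
 [-0.002  0.002 -1.   ]]
```

View pics/s4c.png

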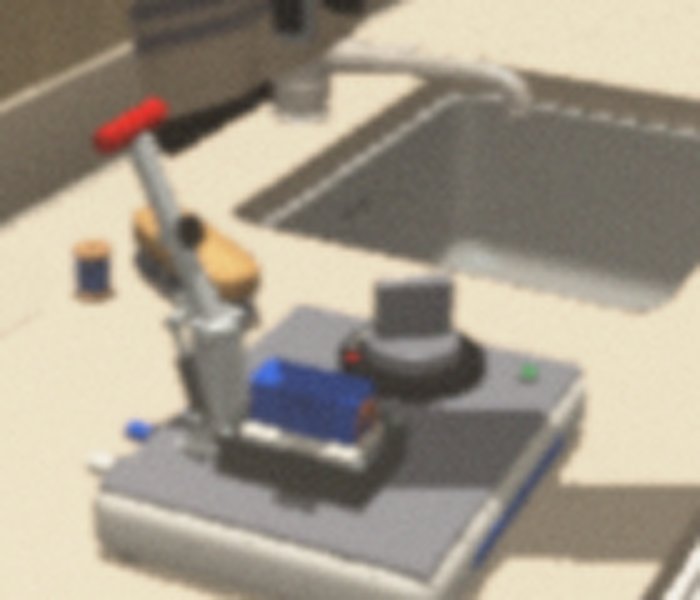

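The cassette sits level in the pocket with its blue grip at (312,402), the clamp is open with the red handle at (130,125), and the dial is untouched. Next I'll shut the fingers and go over and behind the handle.

```bash
python3 -m jog '[{"x":-0.015,"y":0,"z":-0.01,"ax":0,"ay":0,"az":0},{"x":-0.045,"y":-0.001,"z":-0.015,"ax":0,"ay":0,"az":0},{"x":-0.08,"y":-0.002,"z":-0.015,"ax":0,"ay":0,"az":0},{"x":-0.115,"y":-0.003,"z":-0.01,"ax":0,"ay":0,"az":0},{"x":-0.14,"y":-0.004,"z":-0.01,"ax":0,"ay":0,"az":0},{"x":-0.155,"y":-0.004,"z":0,"ax":0,"ay":0,"az":0},{"x":-0.155,"y":-0.004,"z":0.02,"ax":0,"ay":0,"az":0},{"x":-0.155,"y":-0.004,"z":0.05,"ax":0,"ay":0,"az":0},{"x":-0.155,"y":-0.004,"z":0.07,"ax":0,"ay":0,"az":0},{"x":-0.155,"y":-0.004,"z":0.08,"ax":0,"ay":0,"az":0},{"x":-0.155,"y":-0.004,"z":0.08,"ax":0,"ay":0,"az":0}]' 0
```

```text
t: 10.75
eef_pos: [0.6543, 0.2321, 0.2204]
tool_rot: [-0.002, -0.024, 1.0, -0.001]
contact_force: [0.3, 0.5, 0.1]
gripper_width: -0.001
grasp_force: 0.0
```

```bash
python3 -m jog '[{"x":0.01,"y":0,"z":0,"ax":0,"ay":0,"az":0},{"x":0.02,"y":0.001,"z":0,"ax":0,"ay":0,"az":0},{"x":0.03,"y":0.001,"z":0,"ax":0,"ay":0,"az":0},{"x":0.042,"y":0.002,"z":0,"ax":0,"ay":0,"az":0},{"x":0.054,"y":0.003,"z":0,"ax":0,"ay":0,"az":0},{"x":0.066,"y":0.003,"z":0,"ax":0,"ay":0,"az":0},{"x":0.078,"y":0.004,"z":0,"ax":0,"ay":0,"az":0},{"x":0.09,"y":0.004,"z":0,"ax":0,"ay":0,"az":0}]'
python3 -m jog '[{"x":0.012,"y":0.001,"z":0,"ax":0,"ay":0,"az":0},{"x":0.024,"y":0.001,"z":0,"ax":0,"ay":0,"az":0},{"x":0.036,"y":0.002,"z":0,"ax":0,"ay":0,"az":0},{"x":0.048,"y":0.002,"z":0,"ax":0,"ay":0,"az":0},{"x":0.06,"y":0.003,"z":0,"ax":0,"ay":0,"az":0},{"x":0.07,"y":0.003,"z":0,"ax":0,"ay":0,"az":0}]'
python3 -c "
from h import *
snap('scene','s5.png')
cv2.imwrite('pics/s5c.png',cv2.resize(cv2.imread('pics/s5.png')[150:270,270:410],None,fx=5,fy=5,interpolation=cv2.INTER_CUBIC))"
```

```text
t: 11.55
eef_pos: [0.5677, 0.2324, 0.2264]
tool_rot: [0.004, -0.023, 1.0, 0.001]
contact_force: [5.3, -0.4, 3.2]
gripper_width: -0.005
grasp_force: 2.6
t: 12.15
eef_pos: [0.4935, 0.2323, 0.2231]
tool_rot: [-0.001, -0.024, 1.0, 0.0]
contact_force: [-0.1, -0.3, -0.6]
gripper_width: -0.002
grasp_force: 0.0
```

View pics/s5c.png

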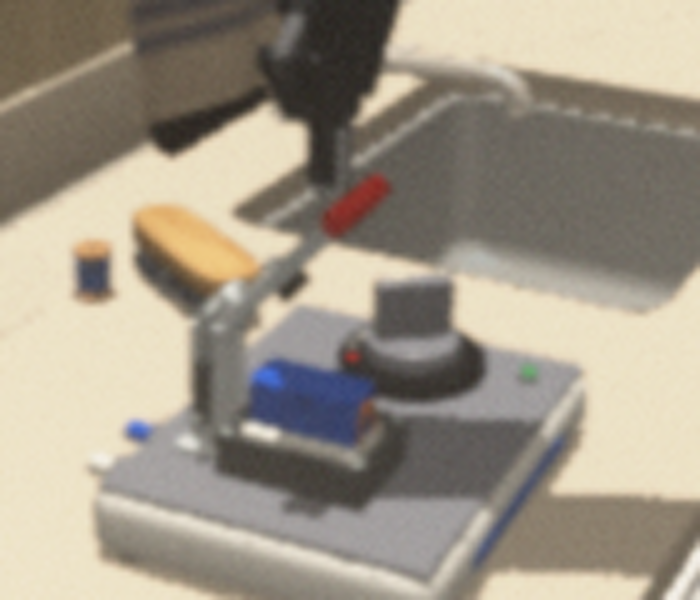

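The arm is past dead centre and falling, with the handle at (355,205) below the finger and no contact force. I'll lift away towards the dial while it snaps down.

```bash
python3 -m jog '[{"x":0,"y":0,"z":-0.02,"ax":0,"ay":0,"az":0},{"x":0,"y":-0.01,"z":-0.04,"ax":0,"ay":0,"az":-0.06},{"x":0,"y":-0.03,"z":-0.04,"ax":0,"ay":0,"az":-0.13},{"x":0,"y":-0.05,"z":-0.04,"ax":0,"ay":0,"az":-0.21},{"x":0,"y":-0.07,"z":-0.04,"ax":0,"ay":0,"az":-0.29},{"x":-0.001,"y":-0.09,"z":-0.04,"ax":0,"ay":0,"az":-0.37},{"x":-0.002,"y":-0.11,"z":-0.03,"ax":0,"ay":0,"az":-0.45},{"x":-0.002,"y":-0.125,"z":-0.01,"ax":0,"ay":0,"az":-0.53},{"x":-0.002,"y":-0.135,"z":0.01,"ax":0,"ay":0,"az":-0.61},{"x":-0.002,"y":-0.138,"z":0.03,"ax":0,"ay":0,"az":-0.665},{"x":-0.002,"y":-0.138,"z":0.04,"ax":0,"ay":0,"az":-0.665},{"x":-0.002,"y":-0.138,"z":0.04,"ax":0,"ay":0,"az":-0.665}]' 0.5 50
python3 -c "
from h import *
snap('scene','s6.png');snap('top','t6.png')
cv2.imwrite('pics/s6c.png',cv2.resize(cv2.imread('pics/s6.png')[150:270,270:410],None,fx=5,fy=5,interpolation=cv2.INTER_CUBIC))
p,r=pose();print(p,r.as_matrix().round(3),totool([.503,.094,.08]), proj('scene',[[.503,.094,.113]]))"
```

```text
t: 13.4
eef_pos: [0.5029, 0.0943, 0.1821]
tool_rot: [-0.002, -0.348, 0.938, 0.0]
contact_force: [0.3, 0.1, 0.5]
gripper_width: 0.497
grasp_force: 0.0
[0.50429643 0.09483957 0.18378311] [[-0.757 -0.653  0.   ]
 [-0.653  0.757  0.   ]
 [-0.     0.    -1.   ]] [0.00156629 0.00020961 0.10378257] [[353.20379401 205.4788545 ]]
```

View pics/s6c.png

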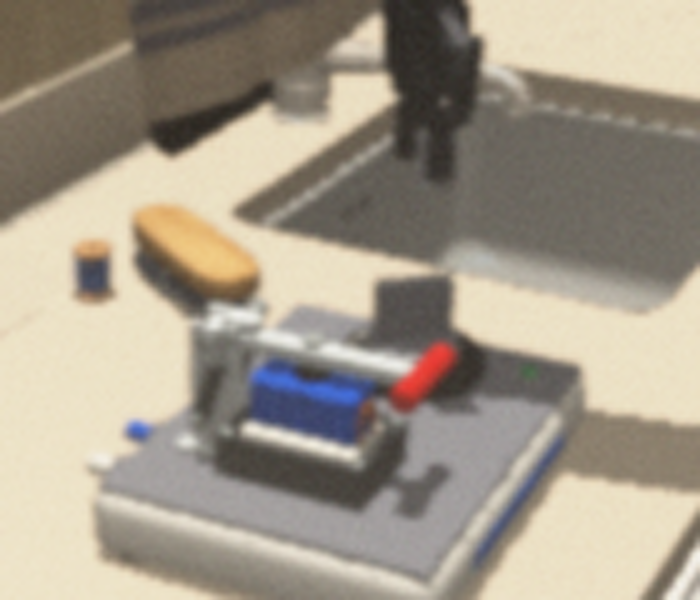

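The clamp arm lies level on the cassette with the red handle at (425,375). The dial bar's top at (415,282) matches its predicted position of (418,279), so I'll descend on the dial.

```bash
python3 -c "
from h import *
print(onz('scene',[[354.6,224.6]],.122))"
python3 -m jog '[{"x":0.001,"y":0,"z":0.015,"ax":0,"ay":0,"az":0},{"x":0.001,"y":0,"z":0.035,"ax":0,"ay":0,"az":0},{"x":0.001,"y":0,"z":0.055,"ax":0,"ay":0,"az":0},{"x":0.001,"y":0,"z":0.07,"ax":0,"ay":0,"az":0},{"x":0.001,"y":0,"z":0.082,"ax":0,"ay":0,"az":0},{"x":0.001,"y":0,"z":0.092,"ax":0,"ay":0,"az":0},{"x":0.001,"y":0,"z":0.099,"ax":0,"ay":0,"az":0},{"x":0.001,"y":0,"z":0.103,"ax":0,"ay":0,"az":0},{"x":0.001,"y":0,"z":0.103,"ax":0,"ay":0,"az":0}]'
```

```text
[[0.4397849  0.21950823 0.122     ]]
t: 14.4
eef_pos: [0.5033, 0.0936, 0.0801]
tool_rot: [-0.0, -0.349, 0.937, 0.0]
contact_force: [-0.7, -0.2, 0.1]
gripper_width: 0.503
grasp_force: 0.0
```

```bash
python3 -m jog '[{"x":0,"y":0,"z":0,"ax":0,"ay":0,"az":0},{"x":0,"y":0,"z":0,"ax":0,"ay":0,"az":0},{"x":0,"y":0,"z":0,"ax":0,"ay":0,"az":0},{"x":0,"y":0,"z":0,"ax":0,"ay":0,"az":0},{"x":0,"y":0,"z":0,"ax":0,"ay":0,"az":0},{"x":0,"y":0,"z":0,"ax":0,"ay":0,"az":0},{"x":0,"y":0,"z":0,"ax":0,"ay":0,"az":0},{"x":0,"y":0,"z":0,"ax":0,"ay":0,"az":0}]' 0 50; python3 -c "
from h import *
s=get_obs();print(s['torque'],s['q'],s['contact_force'])"
```

```text
t: 15.2
eef_pos: [0.5047, 0.0926, 0.081]
tool_rot: [0.001, -0.348, 0.937, -0.001]
contact_force: [3.6, -4.5, 2.7]
gripper_width: 0.156
grasp_force: 50.5
[-0.98535472 -0.60404373 -0.01176878] [-0.58087542  0.43665931  0.34346209  2.08511439 -0.23444632  0.65327526
  2.20146753] [ 3.62193963 -4.54961456  2.72117632]
```

```bash
python3 -m jog '[{"x":0,"y":-0.002,"z":0,"ax":0,"ay":0,"az":0.05},{"x":0,"y":-0.002,"z":0,"ax":0,"ay":0,"az":0.12},{"x":0,"y":-0.002,"z":0,"ax":0,"ay":0,"az":0.2},{"x":0,"y":-0.002,"z":0,"ax":0,"ay":0,"az":0.28},{"x":0,"y":-0.002,"z":0,"ax":0,"ay":0,"az":0.36},{"x":0,"y":-0.002,"z":0,"ax":0,"ay":0,"az":0.44},{"x":0,"y":-0.002,"z":0,"ax":0,"ay":0,"az":0.52},{"x":0,"y":-0.002,"z":0,"ax":0,"ay":0,"az":0.6},{"x":0,"y":-0.002,"z":0,"ax":0,"ay":0,"az":0.68},{"x":0,"y":-0.002,"z":0,"ax":0,"ay":0,"az":0.76},{"x":0,"y":-0.002,"z":0,"ax":0,"ay":0,"az":0.83},{"x":0,"y":-0.002,"z":0,"ax":0,"ay":0,"az":0.88}]' 0 60; python3 -c "
from h import *
s=get_obs();print(s['torque'],s['q'],pose()[1].as_matrix().round(3))"
```

```text
t: 16.4
eef_pos: [0.5049, 0.0935, 0.081]
tool_rot: [0.0, 0.085, 0.996, 0.001]
contact_force: [-0.7, 1.3, 6.5]
gripper_width: 0.157
grasp_force: 60.4
[0.39562995 0.20321458 0.09493382] [-0.75891156  0.4790127   0.57587065  2.09395982 -0.41462988  0.6786299
  1.49481214] [[-0.986  0.169  0.   ]
 [ 0.169  0.986  0.002]
 [-0.     0.002 -1.   ]]
```

```bash
python3 -m jog '[{"x":0,"y":0,"z":0,"ax":0,"ay":0,"az":0.06},{"x":0,"y":0,"z":0,"ax":0,"ay":0,"az":0.13},{"x":0,"y":0,"z":0,"ax":0,"ay":0,"az":0.2},{"x":0,"y":0,"z":0,"ax":0,"ay":0,"az":0.27},{"x":0,"y":0,"z":0,"ax":0,"ay":0,"az":0.33},{"x":0,"y":0,"z":0,"ax":0,"ay":0,"az":0.38},{"x":0,"y":0,"z":0,"ax":0,"ay":0,"az":0.42},{"x":0,"y":0,"z":0,"ax":0,"ay":0,"az":0.45},{"x":0,"y":0,"z":0,"ax":0,"ay":0,"az":0.47},{"x":0,"y":0,"z":0,"ax":0,"ay":0,"az":0.47},{"x":0,"y":0,"z":0,"ax":0,"ay":0,"az":0.47}]' 0 60; python3 -c "
from h import *
s=get_obs();R_=pose()[1].as_matrix();print(s['torque'],s['q'][6],np.degrees(np.arctan2(R_[1,1],R_[0,1])))"
```

```text
t: 17.5
eef_pos: [0.5054, 0.094, 0.0811]
tool_rot: [0.0, 0.312, 0.95, 0.001]
contact_force: [-0.7, 2.6, 5.3]
gripper_width: 0.153
grasp_force: 61.0
[ 0.52050785 -0.0659452   0.76066079] 1.129137671712227 53.68043363928062
```

```bash
python3 -m jog '[{"x":0,"y":0,"z":0,"ax":0,"ay":0,"az":-0.008},{"x":0,"y":0,"z":0,"ax":0,"ay":0,"az":-0.008},{"x":0,"y":0,"z":0,"ax":0,"ay":0,"az":-0.008},{"x":0,"y":0,"z":0,"ax":0,"ay":0,"az":-0.008},{"x":0,"y":0,"z":0,"ax":0,"ay":0,"az":-0.008}]'; python3 -c "
from h import *
s=get_obs();R_=pose()[1].as_matrix();print(s['torque'],s['q'][6],np.degrees(np.arctan2(R_[1,1],R_[0,1])))
snap('scene','s7.png')
cv2.imwrite('pics/s7c.png',cv2.resize(cv2.imread('pics/s7.png')[150:270,270:410],None,fx=5,fy=5,interpolation=cv2.INTER_CUBIC))"
```

```text
t: 18.0
eef_pos: [0.5053, 0.094, 0.081]
tool_rot: [0.0, 0.308, 0.951, 0.001]
contact_force: [-0.3, 1.7, 6.7]
gripper_width: 0.155
grasp_force: 60.6
[ 0.56865752 -0.05203756  0.65483345] 1.1350771120872234 54.10321894960411
```

View pics/s7c.png

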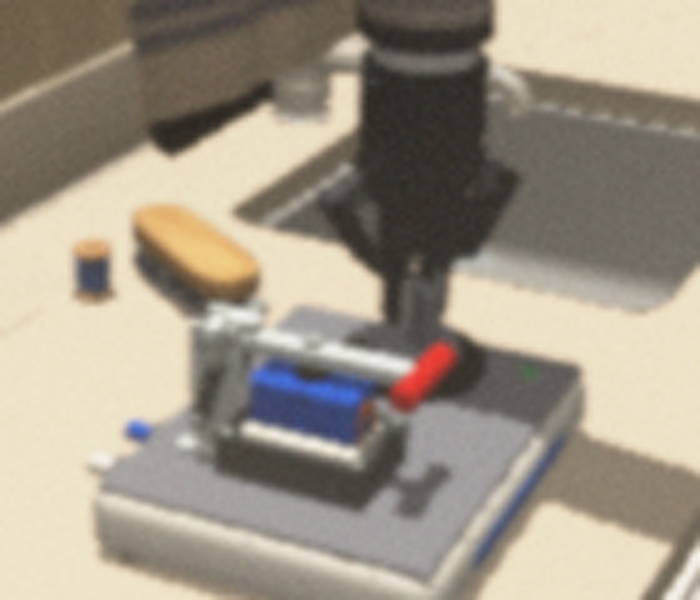

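The clamp is still down on the cassette (handle at (425,375)) and the fingers hold the dial bar at (415,300). The torque shows the dial is hard against the end stop, so I'm handing in.

```bash
python3 -c "
from h import *
print(hand_in())"
```

```text
the job is handed in; nothing more can be done
None
```

I handed the job in at about 18 s: the cassette is seated in the pocket, the clamp has snapped down on it, and the gripper is holding the dial against its end stop at prime. The judge's result was not shown.

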